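# Load a reference optic from the carousel into the measuring station

## Task

Turn the carousel (it has orange-capped pegs for that) until the brass optic comes out from under the clear hood, then lift it out and stand it upright in the square nest of the measuring carriage. Then slide the carriage (it has an orange-capped post to move it by) all the way home under the measuring bridge and let go, so that the optic ends standing in the nest under the head. Keep the brass optic upright throughout, leave the blue and black optics standing in their compartments, and do not disturb the other things on the table.

Things in the scene. Friction and masses are not known exactly. Their poses are not given: they have to be found in the camera images.
- optic_brass: the wanted brass optic barrel, same shape: upright cylinder 40 mm diameter, 50 mm tall, about 160 g, two thin steel rings and a glass window on top; origin at the centre of its underside. It starts under the hood in one of the three occupied compartments.
- optic_blue: blue optic barrel, same shape: upright cylinder 40 mm diameter, 50 mm tall, about 160 g, two thin steel rings and a glass window on top; origin at the centre of its underside; stays in its compartment
- optic_black: black optic barrel, same shape: upright cylinder 40 mm diameter, 50 mm tall, about 160 g, two thin steel rings and a glass window on top; origin at the centre of its underside; stays in its compartment
- hood: fixed foot, axle and clear hood of the carousel. Origin on the table on the carousel's vertical axis; x points away from the open side. The hood is a flat clear plate with black edging, no side walls, underside 95 mm, top 103 mm (109 mm at the axle) above the table, covering x -48 to 60 mm by y +-125 mm and x 60 to 120 mm by y +-70 mm of this frame. It blocks picking from above.
- opening (a point): point fixed to the hood: 100 mm from the axis in the hood's -x direction, 28 mm above the table. A compartment turned to centre here is open from above.
- tray: revolving aluminium tray, 330 mm diameter, top 28 mm above the table; origin on the table on the axis. Turns both ways, over a full turn, about 1 N at a peg, stays where left. Four square compartments 56 mm inside, walls 12 mm tall, centred 100 mm from the axis in this body's -x, -y, +x, +y directions; the -x one starts empty, facing the opening to within 20 degrees.
- peg (a point): top of one of four identical upright pegs on the tray, 14 mm diameter (15 mm at the orange cap), rising from 28 to 120 mm above the table, 150 mm from the axis, half way between compartments: at 45, 135, 225 and 315 degrees in the tray's frame; this one is at 45. The pegs stand outside the hood plate all the way round.
- station: fixed measuring station. Origin on the table under the nest when the carriage is fully out; x is the sliding direction, pointing to the bridge. The bridge spans x 105 to 175 mm, underside 110 mm above the table, top 165 mm, with a black tube 48 mm in diameter rising to 215 mm; its two legs stand at y 65 to 83 mm either side.
- carriage (a joint): travel of the carriage along the station's +x, in m: 0 fully out (loading position), 0.14 fully home against the stop with the nest under the bridge. Starts nearly out. Friction about 2 N; stays where it is left.
- nest (a point): centre of the floor of the carriage's square nest, 35 mm above the table, moves with the carriage; nest 56 mm inside, black walls 7 mm tall
- push_post (a point): top of the carriage's upright orange-capped post, 14 mm diameter (15 mm at the cap), rising from 32 mm to 88 mm above the table; it stands 110 mm from the nest centre on the station's -x side and moves with the carriage
- gauge_block: steel gauge block 60 x 30 x 12 mm; not part of the job, leave it where it is
- lens_jar: jar 52 mm diameter, 65 mm tall; not part of the job, leave it where it is
- driver: screwdriver lying down; not part of the job, leave it where it is
- screw_dish: white bowl 80 mm diameter, 30 mm tall; not part of the job, leave it where it is
- lens_cap: black disc 60 mm diameter, 12 mm thick; not part of the job, leave it where it is

How it is judged:
By the outcome, as a careful person would: the job done as asked, in the order asked, and still so for the second after the job is handed in, with the robot touching nothing.
It also fails if it takes over 72 s, if anything falls off the work surface, if the arm or the gripper's body presses on something with over 40 N, if the wrist force passes 120 N, or if a joint passes its speed limit or range.

## Robot

A 6-joint arm with a two-finger parallel gripper is mounted at the origin on the work surface. World frame = base frame: x ahead of the robot, y to its left, z up, the work surface at z = 0. Lengths are in m, angles in rad, forces in N, time in s.
With the tool pointing down it reaches from about 0.35 to 1 m from the base axis. Payload 7.1 kg.
Tool frame: the origin (TCP) lies on the centre line of the jaws, within the pads' length; the fingertips stand 11 mm ahead of it and the grasp point (between the pads) lies 8 mm behind it (manip.tip_extent is the distance from the TCP to the fingertips, in m); z points along the fingers, y is the line along which they close (so a half turn about z gives the same grasp; the last joint's range is limited). The gripper opens to 85 mm and grips with 20 to 120 N. Pads are 22 mm wide; open, the fingers measure 114 mm over their backs; the gripper's body (76 mm by 85 mm) begins 54 mm behind the grasp point. The pads swing forward as they close: fully open they stand 13 mm farther back than shut.
Start: joints at [-1.151, 0.423, 1.63, -0, 1.089, -0.019], TCP at [0.266, -0.566, 0.242] pointing down, gripper open.
Joint ranges: [-3, 3], [-0.9, 2.11], [0.09, 2.58], [-1.31, 4.45], [0.11, 2.69], [-2.54, 2.54]. Speed limits (rad/s): [2.39, 2.39, 3.01, 3.14, 3.14, 3.14].

## Interface

Orientations are given as a rotation vector (axis times angle).
In Python, from cell import get_state, viewer, manip gives the robot as it stands. The module is installed in compiled form; this text tells all that it offers.
- The arm moves only by the tool servo_tool, never from a script. Its argument "moves" is a list of rows, each an object with "jaw": the closure, from -1 (fully open) to 1 (shut); "slide": the shift along the world's x, y, z each as a share of 100 cm, from -1 to 1, a list of three; "spin": the turn about the world's z as a share of 2 pi rad, from -1 to 1. A call has 1 to 20 rows; each row is the pose to reach, as a shift and turn from the pose commanded when the call began, turning the shorter way round; what a row does not reach only later rows make up. A row lasts 1/8 s, in which the tool goes at most 62.5 mm and 10.7 degrees, less where a joint would pass 70% of its speed; a pose out of reach is approached as far as the arm can. A call with a number of a shift or a turn outside -1 to 1 is refused whole. A call with a gripper value outside its range is refused whole. The fingers move at their own pace and stop on an object; "squeeze" is the grip in N (left out, the last holds). Time passes only in rows, so rows that repeat a pose let the fingers close. It gives the time, the measured TCP pose, the force, the opening and the grip force at its end, in the units of the state.
- get_state(): the state, without advancing time (a new reading comes with each control period).
- viewer.get_image(name): name is "side" or "top"; returns (picture, depth): 384x512x3 uint8, blue, green, red; 384x512 float32, m along the optical axis (not along the pixel's ray), 0 where there is no reading.
- viewer.camera_params(name): a dict with "intrinsics" (3x3 intrinsics, pixels), "dist_coeffs" ([k1, k2, p1, p2, k3] as OpenCV has them; the pictures are not rectified), "R" (3x3) and "t" (3): a world point X has camera coordinates R X + t. Camera axes: x right, y down, z forward; pixel columns grow to the right and rows downward; lengths in m; the calibration is good to about 2 mm. A picture is of the moment at which its call begins. camera_params takes no time and is no camera call.
- manip.sign_off(): hands the job in; it is judged then, once.
The state is a dict: "time_s": time; "joints": joint angles; "dq": joint speeds; "joint_efforts": joint torques, N m; "position": TCP position; "tcp_rot": TCP orientation; "contact_force": force on the tool from outside, world axes, zero at the start; "torque": the same for the moment, N m; "grip_width": opening from 0.0 (shut) to 1.0 (fully open); "grip_force": force on a finger pad.
Only numpy, scipy, OpenCV 4.12 (cv2) and the standard library are available. Lean on these libraries where they do the work, as an engineer would, in place of code of your own. Each camera call takes 0.05 s, during which the arm holds its last target. There are 200 camera calls.

## Working session

There is one attempt and no reset: what is moved stays moved. The work goes in short steps, Python scripts to look and compute and a tool call to move; the robot and the scene stay as the last step left them, time stands still between calls to the robot, and variables do not carry over. Pictures are saved under pics/ and viewed, at most 10 in all, crops included, and the job is handed in when it is done.

Besides the shell and the picture viewer there is one more tool, called after "Request:" by a JSON object that holds its "name" and its "arguments". servo_tool: Moves the arm, as the interface text tells. Shift numbers are shares of 100 cm and turn numbers shares of 2 pi rad, none past 1 either way. Its arguments: {"type":"object","properties":{"moves":{"type":"array","items":{"type":"object","properties":{"jaw":{"type":"number"},"slide":{"type":"array","items":{"type":"number","minimum":-1,"maximum":1}},"spin":{"type":"number","minimum":-1,"maximum":1}}}},"squeeze":{"type":"number"}},"required":["moves"]}

```bash
mkdir -p pics
cat > h.py <<'E'
import numpy as np,cv2
from cell import get_state,viewer,manip
def snap(n,f):
    im,d=viewer.get_image(n); cv2.imwrite(f'pics/{f}.png',im); np.save(f'pics/{f}.npy',d); return im,d
def ray(n,uv):
    p=viewer.camera_params(n);K=np.array(p['intrinsics'],float);R=np.array(p['R']);t=np.array(p['t'])
    q=cv2.undistortPoints(np.array(uv,float).reshape(-1,1,2),K,np.array(p['dist_coeffs'],float)).reshape(-1,2)
    d=np.c_[q,np.ones(len(q))]; return -R.T@t, d@R   # origin, world dirs (unit cam z)
def atz(n,uv,z):
    o,d=ray(n,uv); z=np.broadcast_to(z,len(d)); return o+d*((z-o[2])/d[:,2])[:,None]
def bydepth(n,uv,D):
    o,d=ray(n,uv); return np.array([o+di*np.median([x for x in D[int(v)-1:int(v)+2,int(u)-1:int(u)+2].ravel() if x>0] or [np.nan]) for di,(u,v) in zip(d,uv)])
E
python3 - <<'E'
from h import *
for n in('top','side'):
    snap(n,n+'0'); o,d=ray(n,[[256,192]]); print(n,o,d)
print(get_state())
E
```

```text
top [0.52327013 0.02044245 1.35519408] [[ 0.04983523 -0.0148291  -0.99865344]]
side [ 0.54954496 -0.88005209  0.80626157] [[ 0.04254185  0.77395037 -0.63244739]]
{'time_s': 0.1, 'joints': array([-1.15100958e+00,  4.23768733e-01,  1.63063116e+00, -2.61460792e-05,
        1.08859456e+00, -1.90053980e-02]), 'dq': array([-0.00081185, -0.00119125, -0.00181866, -0.00070496, -0.00124366,
        0.00011037]), 'joint_efforts': array([ 1.48315616e-03, -5.58420861e+01, -2.82439774e+01,  1.02047577e-04,
        3.08937524e-03, -3.43244187e-05]), 'position': array([ 0.26534399, -0.56533814,  0.24161381]), 'tcp_rot': array([-3.06494525e+00, -6.83457512e-01,  4.73739333e-04]), 'contact_force': array([1.00336706, 0.08487638, 0.63241924]), 'torque': array([ 0.0271771 , -0.01303078,  0.02126938]), 'grip_force': 0.0, 'grip_width': 0.9996455552803591}
```

View pics/top0.png

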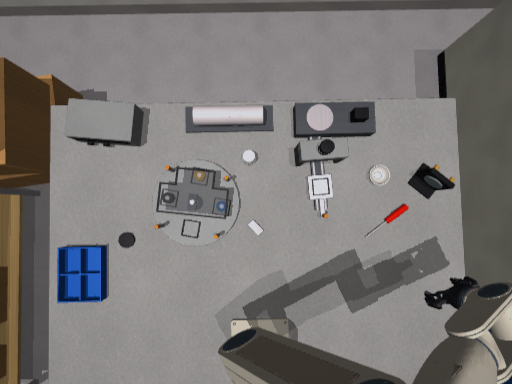

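View pics/side0.png

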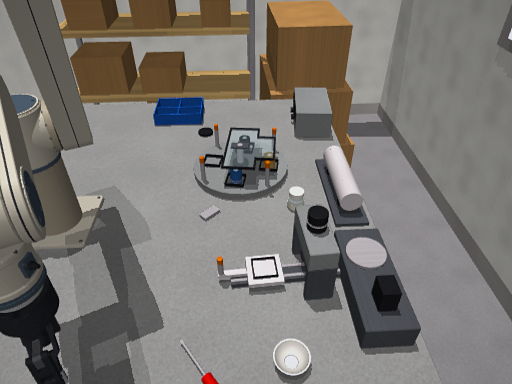

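Top view: the carousel is centred near (198,202) and the brass optic sits at (200,175), opposite the empty compartment at (191,229). The station nest is at (320,187), its post at (324,215) and the bridge at (325,148). I'll enlarge both areas.

Run:
```python
from h import *
im=cv2.imread('pics/top0.png')
a=cv2.resize(im[150:250,145:250],None,fx=5.5,fy=5.5,interpolation=3)[:, :]
b=cv2.resize(im[130:225,290:350],None,fx=5.5,fy=5.5,interpolation=3)
c=np.zeros((550,800,3),np.uint8); a=a[:, :]; 
c[:a.shape[0],:a.shape[1]]=a; w=800-a.shape[1]; 
b=b[:550,:w]; c[:b.shape[0],a.shape[1]:a.shape[1]+b.shape[1]]=b
cv2.imwrite('pics/crop0.png',c); print(a.shape,b.shape)
# orange caps
h=cv2.cvtColor(im,cv2.COLOR_BGR2HSV); m=cv2.inRange(h,(5,170,150),(18,255,255))
n,_,s,ce=cv2.connectedComponentsWithStats(m)
for i in range(1,n):
  if s[i,4]>5: print(s[i],ce[i],atz('top',[ce[i]],.117)[0].round(4),atz('top',[ce[i]],.085)[0].round(4))
```

```text
(550, 578, 3) (522, 222, 3)
[166 166   3   3   9] [167. 167.] [0.6814 0.3159 0.117 ] [0.6855 0.3236 0.085 ]
[225 176   3   4   9] [225.88888889 177.33333333] [0.6398 0.1078 0.117 ] [0.6428 0.11   0.085 ]
[324 214   4   4  11] [325.54545455 215.36363636] [ 0.4963 -0.2424  0.117 ] [ 0.4956 -0.2492  0.085 ]
[155 225   3   3   9] [156. 226.] [0.4737 0.3568 0.117 ] [0.4724 0.3655 0.085 ]
[214 235   4   3   9] [215.66666667 236.11111111] [0.433  0.1478 0.117 ] [0.4307 0.1511 0.085 ]
```

View pics/crop0.png

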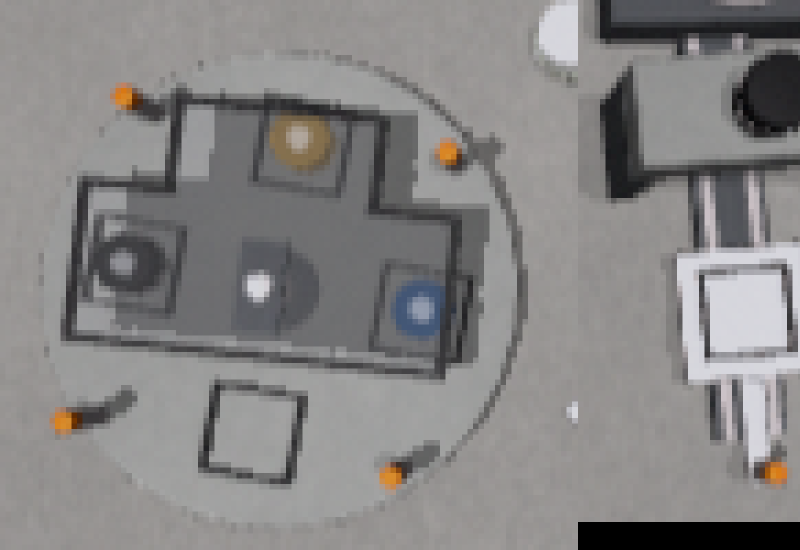

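Run:
```python
from h import *
f=lambda c,o:[[o[0]+(x+.5)/5.5-.5,o[1]+(y+.5)/5.5-.5] for x,y in c]
H=atz('top',f([(67,338),(440,375),(180,97),(385,118),(83,180),(458,215)],(145,150)),.100)
print(H.round(4))
e=H[0]-H[1]; print('y len',np.linalg.norm(e),'yaw',np.degrees(np.arctan2(-e[0],e[1])))
e=H[2]-H[3]; print('y len',np.linalg.norm(e),'yaw',np.degrees(np.arctan2(-e[0],e[1])))
P=np.array([[.6814,.3159],[.6398,.1078],[.433,.1478],[.4737,.3568]]);c=P.mean(0);print(c,np.linalg.norm(P-c,axis=1),np.degrees(np.arctan2(*(P-c).T[::-1])))
im=cv2.imread('pics/top0.png'); cv2.imwrite('pics/nest0.png',cv2.resize(im[130:225,290:370],None,fx=6,fy=6,interpolation=2))
```

```text
[[0.5262 0.3582 0.1   ]
 [0.4962 0.1165 0.1   ]
 [0.6819 0.283  0.1   ]
 [0.665  0.1492 0.1   ]
 [0.6289 0.3468 0.1   ]
 [0.6003 0.1027 0.1   ]]
y len 0.24352789761205054 yaw -7.064363686750656
y len 0.1348413534207208 yaw -7.199256327512427
[0.556975 0.232075] [0.15002737 0.1493461  0.14990689 0.14997017] [  33.96811021  -56.31791276 -145.79314752  123.72980291]
```

View pics/nest0.png

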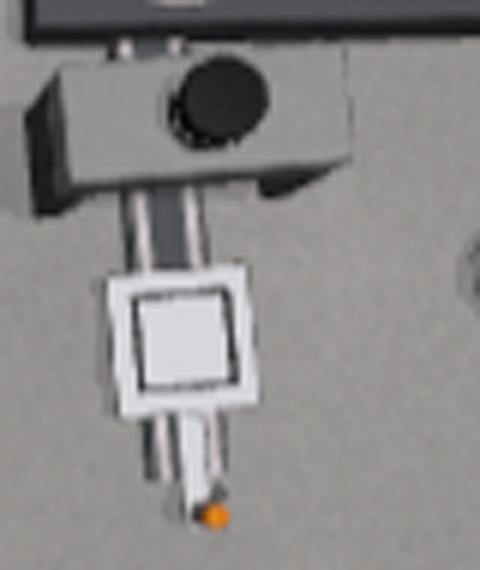

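The tray axis is at (0.557, 0.232) with yaw about -11.1°, and the peg radius comes out at 0.150 as given. The hood yaw is about -7.1°, so the tray must turn about +184°. I'll cage the peg at -145.8° and carry it round.

Request:
{"name": "servo_tool", "arguments": {"moves": [{"jaw": 0.06, "slide": [0.015, 0.06, 0], "spin": 0.0253}, {"jaw": 0.06, "slide": [0.029, 0.12, 0], "spin": 0.0253}, {"jaw": 0.06, "slide": [0.043, 0.18, 0], "spin": 0.0253}, {"jaw": 0.06, "slide": [0.057, 0.24, 0], "spin": 0.0253}, {"jaw": 0.06, "slide": [0.071, 0.3, 0], "spin": 0.0253}, {"jaw": 0.06, "slide": [0.085, 0.36, 0], "spin": 0.0253}, {"jaw": 0.06, "slide": [0.099, 0.42, 0], "spin": 0.0253}, {"jaw": 0.06, "slide": [0.113, 0.48, 0], "spin": 0.0253}, {"jaw": 0.06, "slide": [0.127, 0.54, 0], "spin": 0.0253}, {"jaw": 0.06, "slide": [0.141, 0.6, 0], "spin": 0.0253}, {"jaw": 0.06, "slide": [0.155, 0.66, 0], "spin": 0.0253}, {"jaw": 0.06, "slide": [0.167, 0.714, -0.02], "spin": 0.0253}, {"jaw": 0.06, "slide": [0.167, 0.714, -0.06], "spin": 0.0253}, {"jaw": 0.06, "slide": [0.167, 0.714, -0.08], "spin": 0.0253}, {"jaw": 0.06, "slide": [0.167, 0.714, -0.08], "spin": 0.0253}, {"jaw": 0.06, "slide": [0.167, 0.714, -0.08], "spin": 0.0253}]}}

```text
time_s: 2.1
position: [0.433, 0.1482, 0.1629]
tcp_rot: [3.002, 0.925, 0.001]
contact_force: [0.1, -0.0, -0.1]
grip_width: 0.471
grip_force: 0.0
```

Run:
```python
from h import *
im,d=snap('top','t1'); im2,_=snap('side','s1')
a=cv2.resize(im[190:270,160:260],(500,400),interpolation=2); b=cv2.resize(im2[90:220,180:300],(300,325),interpolation=2)
c=np.zeros((400,800,3),np.uint8); c[:,:500]=a; c[:325,500:]=b; cv2.imwrite('pics/c1.png',c)
s=get_state();print(s['position'],s['tcp_rot'],s['grip_width'],s['contact_force'])
```

```text
[0.433302   0.14824949 0.16334866] [-3.00252245 -0.92430383 -0.00313554] 0.47292416256467135 [-0.14756991  0.53811402 -0.12445749]
```

View pics/c1.png

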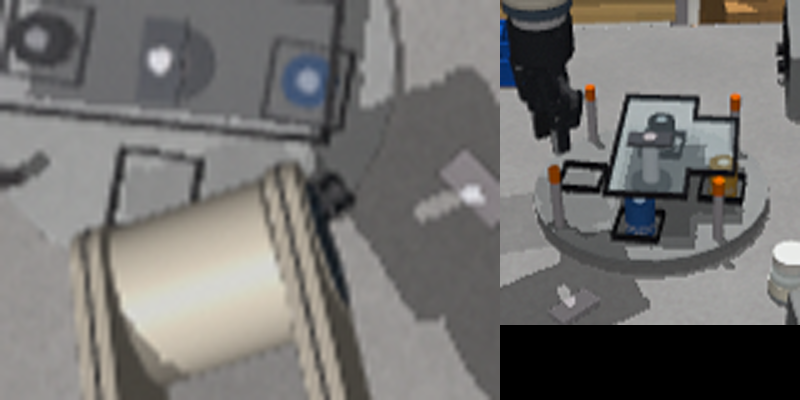

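The side crop shows the fingers just above the near-left peg (554,172), with the brass optic at (722,165). Next: descend, close to a cage, and work out the arc numbers.

Request:
{"name": "servo_tool", "arguments": {"moves": [{"jaw": 0.06, "slide": [0, 0, -0.025]}, {"jaw": 0.06, "slide": [0, 0, -0.045]}, {"jaw": 0.42, "slide": [0, 0, -0.045]}, {"jaw": 0.42, "slide": [0, 0, -0.045]}, {"jaw": 0.42, "slide": [0, 0, -0.045]}]}}

```text
invalid input at $.moves[0]: expected keys jaw, slide, spin
```

Run:
```python
import numpy as np
def T(t0,t1,n):
    a0=np.radians(t0)
    for a in np.linspace(t0,t1,n+1)[1:]:
        r=np.radians(a); print('{"jaw":0.42,"slide":[%.3f,%.3f,0],"spin":%.4f},'%(.15*(np.cos(r)-np.cos(a0)),.15*(np.sin(r)-np.sin(a0)),(a-t0)/360),end='')
    print('\n')
T(-145.8,-50.8,19);T(-50.8,40,18)
```

```text
{"jaw":0.42,"slide":[0.008,-0.010,0],"spin":0.0139},{"jaw":0.42,"slide":[0.017,-0.020,0],"spin":0.0278},{"jaw":0.42,"slide":[0.026,-0.029,0],"spin":0.0417},{"jaw":0.42,"slide":[0.036,-0.037,0],"spin":0.0556},{"jaw":0.42,"slide":[0.047,-0.045,0],"spin":0.0694},{"jaw":0.42,"slide":[0.059,-0.051,0],"spin":0.0833},{"jaw":0.42,"slide":[0.071,-0.056,0],"spin":0.0972},{"jaw":0.42,"slide":[0.083,-0.060,0],"spin":0.1111},{"jaw":0.42,"slide":[0.096,-0.063,0],"spin":0.1250},{"jaw":0.42,"slide":[0.109,-0.065,0],"spin":0.1389},{"jaw":0.42,"slide":[0.122,-0.066,0],"spin":0.1528},{"jaw":0.42,"slide":[0.135,-0.065,0],"spin":0.1667},{"jaw":0.42,"slide":[0.148,-0.064,0],"spin":0.1806},{"jaw":0.42,"slide":[0.161,-0.061,0],"spin":0.1944},{"jaw":0.42,"slide":[0.173,-0.057,0],"spin":0.2083},{"jaw":0.42,"slide":[0.186,-0.053,0],"spin":0.2222},{"jaw":0.42,"slide":[0.197,-0.047,0],"spin":0.2361},{"jaw":0.42,"slide":[0.208,-0.040,0],"spin":0.2500},{"jaw":0.42,"slide":[0.219,-0.032,0],"spin":0.2639},

{"jaw":0.42,"slide":[0.010,0.009,0],"spin":0.0140},{"jaw":0.42,"slide":[0.019,0.018,0],"spin":0.0280},{"jaw":0.42,"slide":[0.027,0.029,0],"spin":0.0420},{"jaw":0.42,"slide":[0.034,0.040,0],"spin":0.0560},{"jaw":0.42,"slide":[0.040,0.051,0],"spin":0.0701},{"jaw":0.42,"slide":[0.046,0.064,0],"spin":0.0841},{"jaw":0.42,"slide":[0.050,0.076,0],"spin":0.0981},{"jaw":0.42,"slide":[0.053,0.089,0],"spin":0.1121},{"jaw":0.42,"slide":[0.055,0.102,0],"spin":0.1261},{"jaw":0.42,"slide":[0.055,0.115,0],"spin":0.1401},{"jaw":0.42,"slide":[0.055,0.129,0],"spin":0.1541},{"jaw":0.42,"slide":[0.053,0.142,0],"spin":0.1681},{"jaw":0.42,"slide":[0.050,0.155,0],"spin":0.1822},{"jaw":0.42,"slide":[0.046,0.167,0],"spin":0.1962},{"jaw":0.42,"slide":[0.041,0.179,0],"spin":0.2102},{"jaw":0.42,"slide":[0.035,0.191,0],"spin":0.2242},{"jaw":0.42,"slide":[0.028,0.202,0],"spin":0.2382},{"jaw":0.42,"slide":[0.020,0.213,0],"spin":0.2522},
```

Request:
{"name": "servo_tool", "arguments": {"moves": [{"jaw": 0.06, "slide": [0, 0, -0.025], "spin": 0}, {"jaw": 0.06, "slide": [0, 0, -0.045], "spin": 0}, {"jaw": 0.42, "slide": [0, 0, -0.045], "spin": 0}, {"jaw": 0.42, "slide": [0, 0, -0.045], "spin": 0}, {"jaw": 0.42, "slide": [0, 0, -0.045], "spin": 0}]}}

```text
time_s: 2.82
position: [0.4333, 0.1484, 0.1183]
tcp_rot: [-3.002, -0.925, -0.003]
contact_force: [0.0, -0.6, -0.8]
grip_width: 0.29
grip_force: 0.0
```

Request:
{"name": "servo_tool", "arguments": {"moves": [{"jaw": 0.42, "slide": [0.004, -0.005, 0], "spin": 0.007}, {"jaw": 0.42, "slide": [0.008, -0.01, 0], "spin": 0.0139}, {"jaw": 0.42, "slide": [0.017, -0.02, 0], "spin": 0.0278}, {"jaw": 0.42, "slide": [0.026, -0.029, 0], "spin": 0.0417}, {"jaw": 0.42, "slide": [0.036, -0.037, 0], "spin": 0.0556}, {"jaw": 0.42, "slide": [0.047, -0.045, 0], "spin": 0.0694}, {"jaw": 0.42, "slide": [0.059, -0.051, 0], "spin": 0.0833}, {"jaw": 0.42, "slide": [0.071, -0.056, 0], "spin": 0.0972}, {"jaw": 0.42, "slide": [0.083, -0.06, 0], "spin": 0.1111}, {"jaw": 0.42, "slide": [0.096, -0.063, 0], "spin": 0.125}, {"jaw": 0.42, "slide": [0.109, -0.065, 0], "spin": 0.1389}, {"jaw": 0.42, "slide": [0.122, -0.066, 0], "spin": 0.1528}, {"jaw": 0.42, "slide": [0.135, -0.065, 0], "spin": 0.1667}, {"jaw": 0.42, "slide": [0.148, -0.064, 0], "spin": 0.1806}, {"jaw": 0.42, "slide": [0.161, -0.061, 0], "spin": 0.1944}, {"jaw": 0.42, "slide": [0.173, -0.057, 0], "spin": 0.2083}, {"jaw": 0.42, "slide": [0.186, -0.053, 0], "spin": 0.2222}, {"jaw": 0.42, "slide": [0.197, -0.047, 0], "spin": 0.2361}, {"jaw": 0.42, "slide": [0.208, -0.04, 0], "spin": 0.25}, {"jaw": 0.42, "slide": [0.219, -0.032, 0], "spin": 0.2639}]}}

```text
time_s: 5.32
position: [0.6519, 0.1163, 0.118]
tcp_rot: [1.342, 2.84, -0.0]
contact_force: [-1.1, -0.0, -0.3]
grip_width: 0.287
grip_force: 0.4
```

Request:
{"name": "servo_tool", "arguments": {"moves": [{"jaw": 0.42, "slide": [0.01, 0.009, 0], "spin": 0.014}, {"jaw": 0.42, "slide": [0.019, 0.018, 0], "spin": 0.028}, {"jaw": 0.42, "slide": [0.027, 0.029, 0], "spin": 0.042}, {"jaw": 0.42, "slide": [0.034, 0.04, 0], "spin": 0.056}, {"jaw": 0.42, "slide": [0.04, 0.051, 0], "spin": 0.0701}, {"jaw": 0.42, "slide": [0.046, 0.064, 0], "spin": 0.0841}, {"jaw": 0.42, "slide": [0.05, 0.076, 0], "spin": 0.0981}, {"jaw": 0.42, "slide": [0.053, 0.089, 0], "spin": 0.1121}, {"jaw": 0.42, "slide": [0.055, 0.102, 0], "spin": 0.1261}, {"jaw": 0.42, "slide": [0.055, 0.115, 0], "spin": 0.1401}, {"jaw": 0.42, "slide": [0.055, 0.129, 0], "spin": 0.1541}, {"jaw": 0.42, "slide": [0.053, 0.142, 0], "spin": 0.1681}, {"jaw": 0.42, "slide": [0.05, 0.155, 0], "spin": 0.1822}, {"jaw": 0.42, "slide": [0.046, 0.167, 0], "spin": 0.1962}, {"jaw": 0.42, "slide": [0.041, 0.179, 0], "spin": 0.2102}, {"jaw": 0.42, "slide": [0.035, 0.191, 0], "spin": 0.2242}, {"jaw": 0.42, "slide": [0.028, 0.202, 0], "spin": 0.2382}, {"jaw": 0.42, "slide": [0.024, 0.208, 0], "spin": 0.245}, {"jaw": 0.42, "slide": [0.02, 0.213, 0], "spin": 0.2522}, {"jaw": 0.42, "slide": [0.02, 0.213, 0], "spin": 0.2522}]}}

```text
time_s: 7.82
position: [0.6714, 0.3295, 0.1175]
tcp_rot: [-1.076, 2.951, 0.0]
contact_force: [0.0, 0.3, -0.8]
grip_width: 0.286
grip_force: 0.0
```

Run:
```python
from h import *
im,d=snap('top','t2'); im2,_=snap('side','s2')
a=cv2.resize(im[140:260,140:260],(480,480),interpolation=2); b=cv2.resize(im2[90:220,180:300],(320,347),interpolation=2)
c=np.zeros((480,800,3),np.uint8); c[:,:480]=a; c[:347,480:]=b; cv2.imwrite('pics/c2.png',c)
```

```text
(no output)
```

View pics/c2.png

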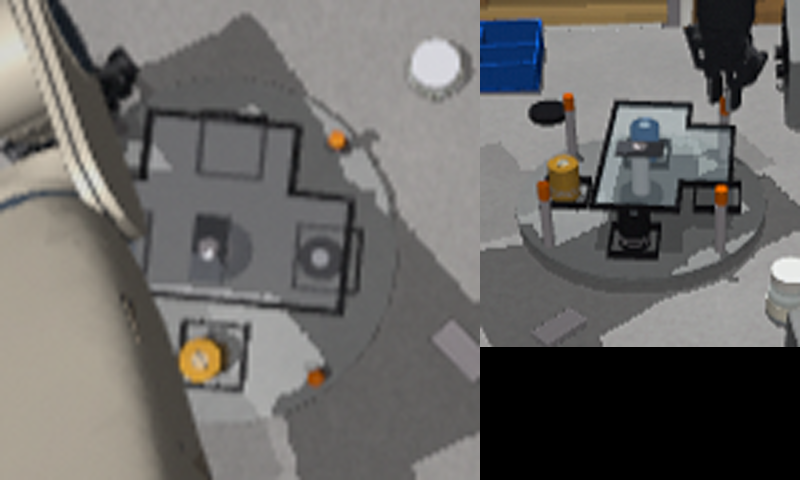

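The brass optic is out and upright at crop (200,358), and the compartment faces the opening. Visible pegs are at (338,140) and (317,378). I'll measure the optic and the nest.

Run:
```python
from h import *
f=lambda c,o,s:[[o[0]+(x+.5)/s-.5,o[1]+(y+.5)/s-.5] for x,y in c]
q=f([(200,358)],(140,140),4); print('brass',q,atz('top',q,.078)); 
D=np.load('pics/t2.npy');print('depth',bydepth('top',q,D))
im=cv2.imread('pics/t2.png');h=cv2.cvtColor(im,cv2.COLOR_BGR2HSV)
m=cv2.inRange(h,(15,120,90),(30,255,255));m[:,:175]=0;m[:205]=0;m[250:]=0;m[:,210:]=0
n,_,s,ce=cv2.connectedComponentsWithStats(m);
for i in range(1,n):
  if s[i,4]>20: print('brass blob',s[i],ce[i],atz('top',[ce[i]],.078))
im=cv2.imread('pics/s2.png');h=cv2.cvtColor(im,cv2.COLOR_BGR2HSV)
m=cv2.inRange(h,(15,120,90),(30,255,255));m[:,:200]=0;m[:,225:]=0;m[:140]=0;m[175:]=0
n,_,s,ce=cv2.connectedComponentsWithStats(m);
for i in range(1,n):
  if s[i,4]>20:
    print('side blob',s[i],ce[i],atz('side',[ce[i]],.055))
p=atz('top',f([(338,140),(317,378)],(140,140),4),.117)[:,:2]-[.557,.232]; print('pegs',p,np.hypot(*p.T),np.degrees(np.arctan2(p[:,1],p[:,0])))
N=atz('top',f([(185,338)],(290,130),6),.042)[0]; P=atz('top',f([(215,515)],(290,130),6),.086)[0]
v=(N-P)[:2]; print('nest',N,'post',P,np.hypot(*v),'yaw',np.degrees(np.arctan2(v[1],v[0])))
c=atz('top',f([(130,292),(225,285),(242,383),(142,390)],(290,130),6),.042); print(c, np.linalg.norm(c-np.roll(c,1,0),axis=1)); 
for a,b in((0,3),(1,2)): v=c[a]-c[b]; print(np.degrees(np.arctan2(v[1],v[0])))
print(get_state()['position'])
```

```text
brass [[189.625, 229.125]] [[0.45776568 0.24580295 0.078     ]]
depth [[0.45776633 0.2458007  0.07801272]]
brass blob [184 224  11  12  79] [189.50632911 229.49367089] [[0.45644345 0.24625199 0.078     ]]
side blob [205 148  12  17 134] [210.73880597 155.56716418] [[0.45331047 0.25044996 0.055     ]]
pegs [[ 0.09257049 -0.11817413]
 [-0.11733775 -0.09558687]] [0.15011469 0.15134397] [ -51.92699119 -140.83270194]
nest [ 0.6060161  -0.24280443  0.042     ] post [ 0.4954461  -0.24850635  0.086     ] 0.11071692073746342 yaw 2.9520380782924835
[[ 0.63585497 -0.20908708  0.042     ]
 [ 0.6388832  -0.2692162   0.042     ]
 [ 0.57682742 -0.27774703  0.042     ]
 [ 0.57392645 -0.21460869  0.042     ]] [0.06217419 0.06020532 0.06263941 0.06320495]
5.095078057890596
7.827407286071622
[0.67162933 0.32906467 0.11737174]
```

The optic is at (0.457, 0.246), close to the opening at (0.458, 0.244), and its measured top height of 0.078 agrees. Moving over it now.

Request:
{"name": "servo_tool", "arguments": {"moves": [{"jaw": 0.2, "slide": [0, 0, 0.02], "spin": 0}, {"jaw": 0.0, "slide": [0, 0, 0.06], "spin": 0}, {"jaw": -0.5, "slide": [0, 0, 0.09], "spin": 0}, {"jaw": -0.5, "slide": [-0.05, -0.02, 0.09], "spin": -0.03}, {"jaw": -0.5, "slide": [-0.1, -0.04, 0.09], "spin": -0.06}, {"jaw": -0.5, "slide": [-0.15, -0.06, 0.09], "spin": -0.09}, {"jaw": -0.5, "slide": [-0.2, -0.08, 0.09], "spin": -0.12}, {"jaw": -0.5, "slide": [-0.215, -0.083, 0.08], "spin": -0.131}, {"jaw": -0.5, "slide": [-0.215, -0.083, 0.04], "spin": -0.131}, {"jaw": -0.5, "slide": [-0.215, -0.083, 0.0], "spin": -0.131}, {"jaw": -0.5, "slide": [-0.215, -0.083, -0.03], "spin": -0.131}, {"jaw": -0.5, "slide": [-0.215, -0.083, -0.05], "spin": -0.131}, {"jaw": -0.5, "slide": [-0.215, -0.083, -0.063], "spin": -0.131}, {"jaw": -0.5, "slide": [-0.215, -0.083, -0.063], "spin": -0.131}]}}

```text
time_s: 9.68
position: [0.4567, 0.2462, 0.0544]
tcp_rot: [-0.195, -3.135, 0.0]
contact_force: [-0.2, -0.6, -0.4]
grip_width: 0.751
grip_force: 0.0
```

Request:
{"name": "servo_tool", "arguments": {"moves": [{"jaw": -0.1, "slide": [0, 0, 0], "spin": 0}, {"jaw": 0.0, "slide": [0, 0, 0], "spin": 0}, {"jaw": 0.1, "slide": [0, 0, 0], "spin": 0}, {"jaw": 0.3, "slide": [0, 0, 0], "spin": 0}, {"jaw": 0.3, "slide": [0, 0, 0], "spin": 0}, {"jaw": 0.3, "slide": [0, 0, 0], "spin": 0}], "squeeze": 30}}

```text
time_s: 10.42
position: [0.4571, 0.2465, 0.0553]
tcp_rot: [0.195, 3.134, 0.001]
contact_force: [-1.5, -0.8, 5.7]
grip_width: 0.455
grip_force: 29.5
```

Request:
{"name": "servo_tool", "arguments": {"moves": [{"jaw": 0.3, "slide": [0, 0, 0.01], "spin": 0}, {"jaw": 0.3, "slide": [0, 0, 0.03], "spin": 0}, {"jaw": 0.3, "slide": [0, 0, 0.06], "spin": 0}, {"jaw": 0.3, "slide": [0, 0, 0.1], "spin": 0}, {"jaw": 0.3, "slide": [0, 0, 0.1], "spin": 0}, {"jaw": 0.3, "slide": [0, 0, 0.1], "spin": 0}]}}

```text
time_s: 11.18
position: [0.4561, 0.246, 0.1542]
tcp_rot: [-0.195, -3.135, 0.0]
contact_force: [-0.0, 0.8, -1.6]
grip_width: 0.46
grip_force: 30.7
```

Run:
```python
from h import *
im,d=snap('side','s3')
cv2.imwrite('pics/c3.png',cv2.resize(im[70:220,150:320],(680,600),interpolation=2))
```

```text
(no output)
```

View pics/c3.png

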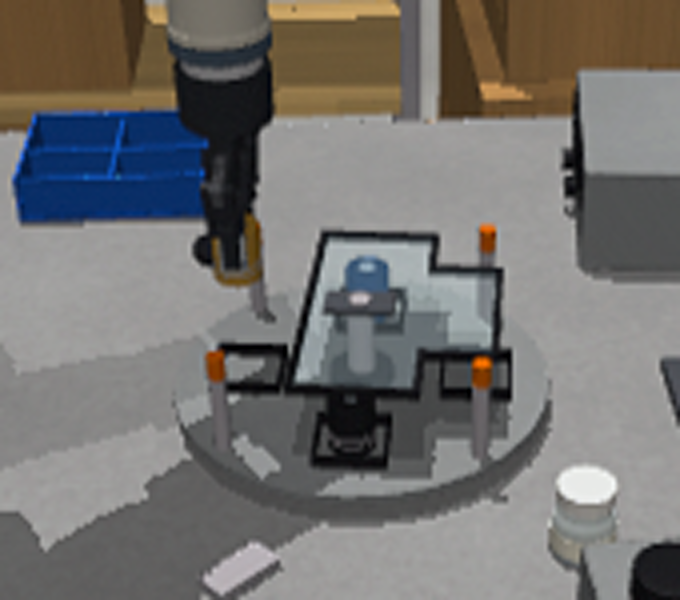

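The optic is held upright at crop (237,250), and blue and black are still standing in their compartments. Carrying it to the nest at (0.606, -0.243).

Request:
{"name": "servo_tool", "arguments": {"moves": [{"jaw": 0.3, "slide": [0.005, -0.015, 0.02], "spin": 0}, {"jaw": 0.3, "slide": [0.014, -0.045, 0.03], "spin": 0}, {"jaw": 0.3, "slide": [0.027, -0.09, 0.03], "spin": 0}, {"jaw": 0.3, "slide": [0.041, -0.135, 0.03], "spin": 0}, {"jaw": 0.3, "slide": [0.055, -0.18, 0.03], "spin": 0}, {"jaw": 0.3, "slide": [0.069, -0.225, 0.03], "spin": 0}, {"jaw": 0.3, "slide": [0.082, -0.27, 0.03], "spin": 0}, {"jaw": 0.3, "slide": [0.096, -0.315, 0.03], "spin": 0}, {"jaw": 0.3, "slide": [0.11, -0.36, 0.03], "spin": 0}, {"jaw": 0.3, "slide": [0.123, -0.405, 0.03], "spin": 0}, {"jaw": 0.3, "slide": [0.137, -0.45, 0.02], "spin": 0}, {"jaw": 0.3, "slide": [0.145, -0.475, 0.0], "spin": 0}, {"jaw": 0.3, "slide": [0.149, -0.489, -0.03], "spin": 0}, {"jaw": 0.3, "slide": [0.149, -0.489, -0.06], "spin": 0}, {"jaw": 0.3, "slide": [0.149, -0.489, -0.075], "spin": 0}, {"jaw": 0.3, "slide": [0.149, -0.489, -0.075], "spin": 0}]}}

```text
time_s: 13.22
position: [0.6043, -0.242, 0.0774]
tcp_rot: [-0.194, -3.132, -0.002]
contact_force: [-0.0, -0.3, -2.1]
grip_width: 0.457
grip_force: 30.7
```

Run:
```python
from h import *
im,d=snap('side','s4')
cv2.imwrite('pics/c4.png',cv2.resize(im[190:320,190:350],(800,600),interpolation=2))
```

```text
(no output)
```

View pics/c4.png

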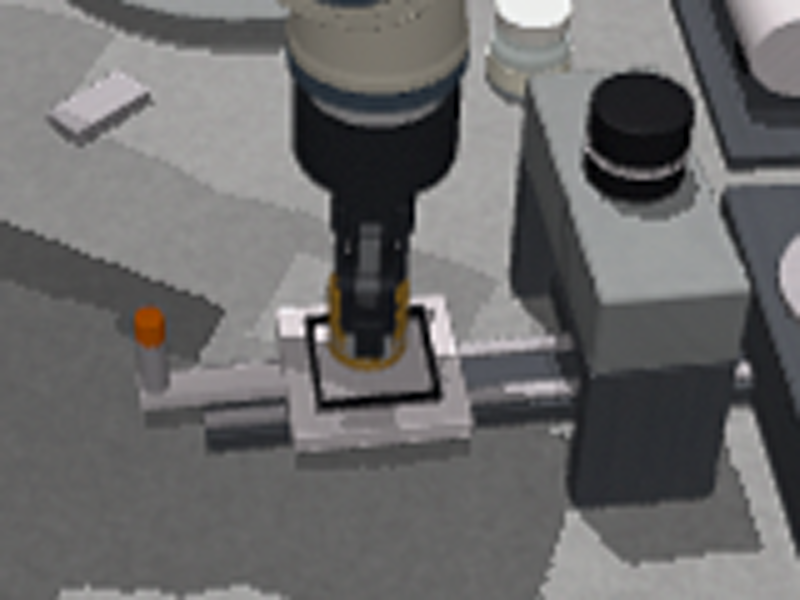

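The optic is centred over the nest to within about 3 mm: bottom rim at (368,368), nest centre about (373,357). I'll nudge +x, lower and release.

Request:
{"name": "servo_tool", "arguments": {"moves": [{"jaw": 0.3, "slide": [0.002, 0, -0.006], "spin": 0}, {"jaw": 0.3, "slide": [0.002, 0, -0.011], "spin": 0}, {"jaw": 0.3, "slide": [0.002, 0, -0.015], "spin": 0}, {"jaw": 0.3, "slide": [0.002, 0, -0.017], "spin": 0}, {"jaw": 0.3, "slide": [0.002, 0, -0.017], "spin": 0}, {"jaw": 0.3, "slide": [0.002, 0, -0.017], "spin": 0}]}}

```text
time_s: 14.02
position: [0.6076, -0.2428, 0.0624]
tcp_rot: [0.195, 3.135, -0.0]
contact_force: [0.2, 0.5, -1.8]
grip_width: 0.456
grip_force: 30.8
```

Request:
{"name": "servo_tool", "arguments": {"moves": [{"jaw": 0.3, "slide": [0, 0, -0.001], "spin": 0}, {"jaw": 0.3, "slide": [0, 0, -0.001], "spin": 0}, {"jaw": 0.03, "slide": [0, 0, -0.001], "spin": 0}, {"jaw": 0.0, "slide": [0, 0, -0.001], "spin": 0}, {"jaw": -0.1, "slide": [0, 0, 0.001], "spin": 0}, {"jaw": -0.2, "slide": [0, 0, 0.001], "spin": 0}, {"jaw": -0.5, "slide": [0, 0, 0.001], "spin": 0}, {"jaw": -0.5, "slide": [0, 0, 0.001], "spin": 0}, {"jaw": -0.5, "slide": [0, 0, 0.001], "spin": 0}, {"jaw": -0.5, "slide": [0, 0, 0.02], "spin": 0}, {"jaw": -0.5, "slide": [0, 0, 0.05], "spin": 0}, {"jaw": -0.5, "slide": [0, 0, 0.1], "spin": 0}, {"jaw": -0.5, "slide": [0, 0, 0.12], "spin": 0}]}}

```text
time_s: 15.65
position: [0.6092, -0.2434, 0.1869]
tcp_rot: [0.195, 3.13, -0.003]
contact_force: [0.7, 0.6, -0.9]
grip_width: 0.755
grip_force: 0.0
```

Request:
{"name": "servo_tool", "arguments": {"moves": [{"jaw": 0.3, "slide": [-0.04, -0.002, 0.01], "spin": 0}, {"jaw": 1, "slide": [-0.08, -0.004, 0.01], "spin": 0}, {"jaw": 1, "slide": [-0.12, -0.006, 0.01], "spin": 0}, {"jaw": 1, "slide": [-0.143, -0.007, 0], "spin": 0}, {"jaw": 1, "slide": [-0.143, -0.007, -0.02], "spin": 0}, {"jaw": 1, "slide": [-0.143, -0.007, -0.02], "spin": 0}], "squeeze": 20}}

```text
time_s: 16.4
position: [0.4635, -0.2493, 0.1617]
tcp_rot: [-0.195, -3.133, -0.002]
contact_force: [0.2, 0.4, -0.1]
grip_width: 0.004
grip_force: 0.0
```

Run:
```python
from h import *
im,d=snap('side','s5')
cv2.imwrite('pics/c5.png',cv2.resize(im[190:320,190:350],(800,600),interpolation=2))
h=cv2.cvtColor(im,cv2.COLOR_BGR2HSV)
m=cv2.inRange(h,(3,150,120),(14,255,255))[190:320,190:350]
n,_,s,ce=cv2.connectedComponentsWithStats(m)
for i in range(1,n):
  if s[i,4]>5: print(s[i],atz('side',[ce[i]+[190,190]],.085))
```

```text
[27 67  6  8 27] [[ 0.49539236 -0.2540304   0.085     ]]
```

View pics/c5.png

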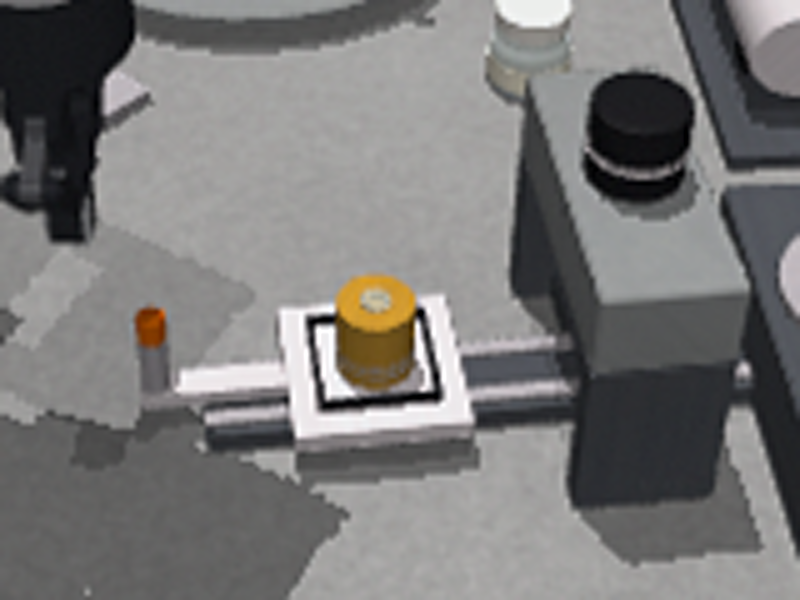

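The optic stands upright in the nest at (375,335) and the carriage has not moved. I'll descend behind the post and push.

Request:
{"name": "servo_tool", "arguments": {"moves": [{"jaw": 1, "slide": [0, -0.002, -0.04], "spin": 0}, {"jaw": 1, "slide": [0, -0.002, -0.08], "spin": 0}, {"jaw": 1, "slide": [0, -0.002, -0.1], "spin": 0}, {"jaw": 1, "slide": [0, -0.002, -0.1], "spin": 0}, {"jaw": 1, "slide": [0.004, -0.002, -0.1], "spin": 0}, {"jaw": 1, "slide": [0.008, -0.001, -0.1], "spin": 0}, {"jaw": 1, "slide": [0.011, -0.001, -0.1], "spin": 0}, {"jaw": 1, "slide": [0.014, -0.001, -0.1], "spin": 0}, {"jaw": 1, "slide": [0.018, -0.001, -0.1], "spin": 0}, {"jaw": 1, "slide": [0.023, 0, -0.1], "spin": 0}, {"jaw": 1, "slide": [0.029, 0, -0.1], "spin": 0}, {"jaw": 1, "slide": [0.036, 0.001, -0.1], "spin": 0}, {"jaw": 1, "slide": [0.044, 0.001, -0.1], "spin": 0}, {"jaw": 1, "slide": [0.052, 0.002, -0.1], "spin": 0}, {"jaw": 1, "slide": [0.06, 0.002, -0.1], "spin": 0}, {"jaw": 1, "slide": [0.067, 0.003, -0.1], "spin": 0}, {"jaw": 1, "slide": [0.073, 0.003, -0.1], "spin": 0}, {"jaw": 1, "slide": [0.077, 0.003, -0.1], "spin": 0}, {"jaw": 1, "slide": [0.08, 0.004, -0.1], "spin": 0}, {"jaw": 1, "slide": [0.08, 0.004, -0.1], "spin": 0}]}}

```text
time_s: 18.95
position: [0.5452, -0.246, 0.0625]
tcp_rot: [0.195, 3.134, -0.001]
contact_force: [-0.6, 0.3, -0.0]
grip_width: 0.004
grip_force: 0.0
```

```bash
cat > post.py <<'E'
from h import *
for c,z in(('side',.085),('top',.085)):
  im,d=snap(c,c+'p')
  h=cv2.cvtColor(im,cv2.COLOR_BGR2HSV);m=cv2.inRange(h,(3,150,120),(14,255,255))
  n,_,s,ce=cv2.connectedComponentsWithStats(m)
  for i in range(1,n):
    if s[i,4]>3:
      p=atz(c,[ce[i]],z)[0]
      if -.33<p[1]<-.15: print(c,ce[i],p.round(4),s[i,4])
  m=cv2.inRange(h,(15,120,90),(30,255,255));n,_,s,ce=cv2.connectedComponentsWithStats(m)
  for i in range(1,n):
    if s[i,4]>10:
      p=atz(c,[ce[i]],.06)[0]
      if -.35<p[1]<-.15 and .5<p[0]<.85: print('brass',c,s[i],p.round(4))
E
python3 post.py
```

```text
side [247.70588235 258.88235294] [ 0.5632 -0.2531  0.085 ] 17
brass side [285 246  16  23 246] [ 0.6757 -0.2321  0.06  ]
brass side [286 268  12   3  12] [ 0.6693 -0.2711  0.06  ]
brass top [316 161  11  12  77] [ 0.6775 -0.2423  0.06  ]
```

Request:
{"name": "servo_tool", "arguments": {"moves": [{"jaw": 1, "slide": [0.003, 0, 0], "spin": 0}, {"jaw": 1, "slide": [0.007, 0, 0], "spin": 0}, {"jaw": 1, "slide": [0.013, 0, 0], "spin": 0}, {"jaw": 1, "slide": [0.02, 0, 0], "spin": 0}, {"jaw": 1, "slide": [0.028, 0.001, 0], "spin": 0}, {"jaw": 1, "slide": [0.036, 0.001, 0], "spin": 0}, {"jaw": 1, "slide": [0.043, 0.001, 0], "spin": 0}, {"jaw": 1, "slide": [0.049, 0.002, 0], "spin": 0}, {"jaw": 1, "slide": [0.053, 0.002, 0], "spin": 0}, {"jaw": 1, "slide": [0.056, 0.002, 0], "spin": 0}, {"jaw": 1, "slide": [0.058, 0.002, 0], "spin": 0}, {"jaw": 1, "slide": [0.06, 0.002, 0], "spin": 0}, {"jaw": 1, "slide": [0.06, 0.002, 0], "spin": 0}]}}

```text
time_s: 20.68
position: [0.5993, -0.2436, 0.0621]
tcp_rot: [-0.194, -3.125, -0.002]
contact_force: [-22.3, -0.9, 14.1]
grip_width: 0.001
grip_force: 10.8
```

Request:
{"name": "servo_tool", "arguments": {"moves": [{"jaw": 1, "slide": [0.001, 0, 0], "spin": 0}, {"jaw": 1, "slide": [0.002, 0, 0], "spin": 0}, {"jaw": 1, "slide": [0.003, 0, 0], "spin": 0}, {"jaw": 1, "slide": [0.004, 0, 0], "spin": 0}, {"jaw": 1, "slide": [0.004, 0, 0], "spin": 0}]}}

```text
time_s: 21.3
position: [0.5993, -0.2435, 0.062]
tcp_rot: [-0.193, -3.117, -0.004]
contact_force: [-35.9, -1.9, 25.0]
grip_width: 0.001
grip_force: 18.0
```

Something resists at TCP x=0.599. I'll back off and check whether that is the stop.

Request:
{"name": "servo_tool", "arguments": {"moves": [{"jaw": 1, "slide": [-0.006, 0, 0], "spin": 0}, {"jaw": 1, "slide": [-0.02, 0, 0], "spin": 0}, {"jaw": 1, "slide": [-0.04, 0, 0], "spin": 0}, {"jaw": 1, "slide": [-0.06, 0, 0.04], "spin": 0}, {"jaw": 1, "slide": [-0.1, 0, 0.1], "spin": 0}, {"jaw": 1, "slide": [-0.15, 0, 0.14], "spin": 0}, {"jaw": 1, "slide": [-0.2, 0, 0.18], "spin": 0}, {"jaw": 1, "slide": [-0.2, 0, 0.18], "spin": 0}]}}

```text
time_s: 22.3
position: [0.4076, -0.2443, 0.245]
tcp_rot: [0.197, 3.131, -0.004]
contact_force: [0.7, -0.5, -1.3]
grip_width: 0.004
grip_force: 0.0
```

```bash
python3 post.py
python3 - <<'E'
from h import *
im=cv2.imread('pics/sidep.png');t=cv2.imread('pics/topp.png')
c=np.zeros((600,800,3),np.uint8)
c[:,:480]=cv2.resize(im[190:310,240:336],(480,600),interpolation=2)
c[:560,480:]=cv2.resize(t[125:237,290:354],(320,560),interpolation=2)
cv2.imwrite('pics/c6.png',c)
E
```

```text
side [269.57142857 255.64285714] [ 0.6172 -0.2459  0.085 ] 28
```

View pics/c6.png

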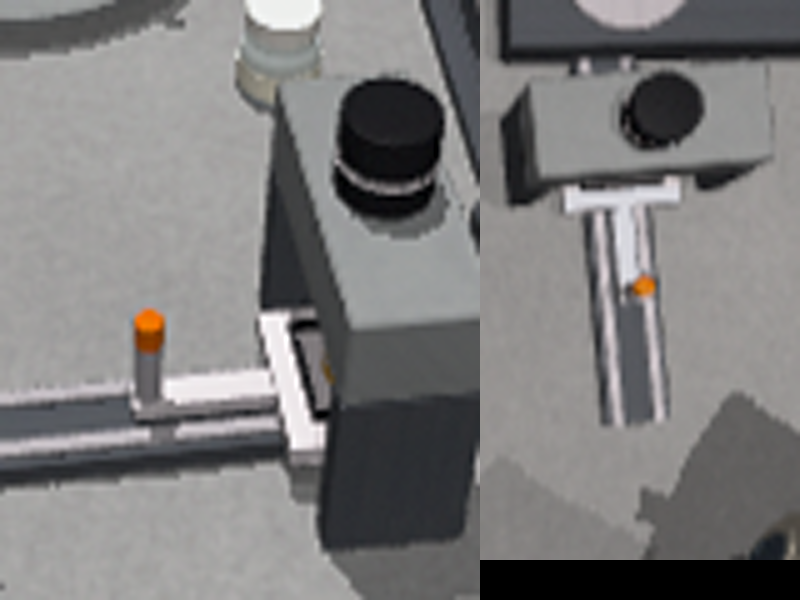

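Side crop: the post is at (149,330), the carriage plate is mostly under the bridge and brass is just visible at (328,370). Top crop: the post is at (644,286) and the bridge's front top edge runs (540,180)–(770,158). If the carriage is home, the post must be 75 mm in front of the bridge face, so I'll check that.

Run:
```python
from h import *
f=lambda c:[[290+(x-480+.5)/5-.5,125+(y+.5)/5-.5] for x,y in c]
B=atz('top',f([(540,180),(770,158)]),.165)[:,:2]; P=atz('top',f([(644,286)]),.086)[0,:2]
e=B[0]-B[1]; e/=np.linalg.norm(e); n=np.array([e[1],-e[0]]); print('yaw',np.degrees(np.arctan2(n[1],n[0])),'len',np.linalg.norm(B[0]-B[1]),'B',B,'P',P,'dist top',(B[0]-P)@n)
E=atz('top',f([(565,210),(680,203)]),.035)[:,:2]; print('plate edge->post',(E-P)@n, 'face-edge',(B[0]-E)@n)
f2=lambda c:[[240+(x+.5)/5-.5,190+(y+.5)/5-.5] for x,y in c]
S=atz('side',f2([(276,85),(350,330)]),.165)[:,:2]; Q=atz('side',f2([(149,318)]),.088)[0,:2]; print('side B',S,'P',Q,'dist',(S-Q)@n)
P0=np.array([.4954,-.2485]); print('travel',(P-P0)@n)
```

```text
yaw 4.184432899219337 len 0.1594191805004154 B [[ 0.68685422 -0.15639854]
 [ 0.69848659 -0.31539276]] P [ 0.61813142 -0.24175836] dist top 0.07476807684470223
plate edge->post [0.06651016 0.0634358 ] face-edge [0.00825791 0.01133227]
side B [[ 0.68666362 -0.15912601]
 [ 0.69677585 -0.32127965]] P [ 0.61713609 -0.24070241] dist [0.0752946  0.07354797]
travel 0.12289617602679008
```

Both cameras put the post about 75 mm in front of the bridge face, and the push met a hard stop. The carriage is home and the arm is clear, so I'm handing in.

```bash
python3 -c "
from cell import manip
print(manip.sign_off())"
```

```text
the job is handed in; nothing more can be done
None
```

The brass optic is in the nest and the carriage is home against its stop under the bridge; I handed the job in at about 22 s with the arm clear, the optic last seen fully upright half-way through the slide (only a sliver shows under the bridge), and the final push peaking at about 44 N wrist force through the fingers.

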